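# Load the amber filter disc into the middle slot of the filter rack

## Task

Pick up the amber filter by its grip block and slide its disc level into the middle slot of the filter rack, the one with the amber strip, all the way in to the stop. Let it rest flat on the slot's floor with its handle pointing straight out of the front, let go, and leave the blue filter lying where it is.

Things in the scene. Friction and masses are not known exactly. Their poses are not given: they have to be found in the camera images.
- amber_filter_grip (a point): Grip block of the amber filter, its centre, 16 mm above the filter's flat underside. Upright black block with amber top, 12 (y) x 24 (x) x 32 mm high, to be pinched across the 12 mm. A flat bar joins it rigidly to the amber-faced, black-rimmed disc, 64 mm diameter, 6 mm thick, centre 85 mm along +x; z up. 50 g in all, mostly disc. Starts flat on the table.
- middle_slot (a point): Point on the floor of the rack's middle slot (amber strip), on its centre line, 44 mm above the table. x points into the slot (the disc goes in along +x), z up. The slot is 32 mm high and 88 mm wide inside; its open front lies 36 mm along -x, its stop 34 mm along +x. The disc is home with its centre 0 to 2 mm along +x; the grip block then stands outside, about 85 mm along -x.
- rack: Filter rack, fixed to the table; origin under its centre, below the middle slot's point, same axes. White shelves between aluminium side walls, 122 mm high, 98 mm wide, 80 mm deep. Three slots one above the other, floors 6, 44 and 82 mm above the table with red, amber and blue strips on their front edges; shelves 6 mm thick; narrow upright strip as back stop.
- blue_filter_grip (a point): Grip block of the blue filter, its centre, 16 mm above the filter's flat underside. Upright black block with blue top, 12 (y) x 24 (x) x 32 mm high, to be pinched across the 12 mm. A flat bar joins it rigidly to the blue-faced, black-rimmed disc, 64 mm diameter, 6 mm thick, centre 85 mm along +x; z up. Leave it alone.
Not all that is in view belongs to the job. Leave any turquoise look-alike of the part that bears amber_filter_grip alone. What is shaped like the rack but turquoise or yellow is not meant.

How it is judged:
By the outcome, as a careful person would: the job done as asked, in the order asked, and still so for the second after the job is handed in, with the robot touching nothing.
It also fails if it takes over 35 s, if anything falls off the work surface, if the arm or the gripper's body presses on something with over 40 N, if the wrist force passes 120 N, or if a joint passes its speed limit or range.

## Robot

A 7-joint arm with a two-finger parallel gripper is mounted at the origin on the work surface; the furniture and walls round the work are solid. World frame = base frame: x ahead of the robot, y to its left, z up, the work surface at z = 0. Lengths are in m, angles in rad, forces in N, time in s.
With the tool pointing down it reaches from about 0.425 to 0.925 m from the base axis. Payload 6.8 kg.
Tool frame: the origin (TCP) lies at the centre of the arm's flange, where the gripper is bolted on; the fingertips stand 173 mm ahead of it and the grasp point (between the pads) lies 155 mm ahead of it (finger_overhang is the distance from the TCP to the fingertips, in m); y points along the fingers, z is the direction in which the jaws open and shut, and the axes are right-handed (so a half turn about y gives the same grasp; the last joint's range is limited). The gripper opens to 85 mm and grips with 20 to 120 N. Pads are 22 mm wide; open, the fingers measure 114 mm over their backs; the gripper's body (76 mm by 85 mm) begins 54 mm behind the grasp point. The pads swing forward as they close: fully open they stand 13 mm farther back than shut.
Start: joints at [-1.246, 0.477, 0.022, 1.555, -0.011, 1.109, -0.083], TCP at [0.283, 0.613, 0.405] pointing down, gripper open.
Joint ranges: [-2.96, 2.96], [-0.34, 2.1], [-1.41, 1.46], [0.24, 2.44], [-1.37, 4.51], [0.17, 1.92], [-2.96, 2.96]. Speed limits (rad/s): [2.39, 2.39, 3.14, 3.14, 3.14, 3.14, 3.14].

## Interface

Orientations are given as a rotation vector (axis times angle).
In Python, from bench import get_obs, grab_frame, hand_in, finger_overhang gives the robot as it stands. The module is installed in compiled form; this text tells all that it offers.
- The arm moves only by the shell command python3 -m jog 'ROWS' [FORCE]. ROWS is JSON, a list of rows, each a list of 3 entries, a list of its own where there are three numbers: the shift along the tool's x, y, z in cm, then the turn about the tool's y in rad, then the gripper command: -1 is fully open, 1 is shut, values between are in proportion. In form: [[[x, y, z], twist, gripper], ...]. A call has 1 to 10 rows; each row is the pose to reach, as a shift and turn from the pose commanded when the call began, along the tool's axes at that moment; what a row does not reach only later rows make up. A row lasts 1/8 s, in which the tool goes at most 62.5 mm and 10.7 degrees, less where a joint would pass 70% of its speed; a pose out of reach is approached as far as the arm can. A call with a gripper value outside its range is refused whole. The fingers move at their own pace and stop on an object; FORCE is the grip in N (left out, the last holds). Time passes only in rows, so rows that repeat a pose let the fingers close. It gives the time, the measured TCP pose, the force and the opening at its end, in the units of the state.
- get_obs(): the state, without advancing time (a new reading comes with each control period).
- grab_frame(name): name is "scene" or "top" or "wrist"; returns a dict with "image" (420x560x3 uint8, blue, green, red), "fx", "fy", "cx", "cy" (pixels), "origin" and "rotation" of the camera in the world. Camera axes: x right, y up, looking along -z (the intrinsics and any distortion apply to the point x, -y, -z); pixel columns grow to the right and rows downward; lengths in m; the calibration is good to about 2 mm. A picture is of the moment at which its call begins. There is no depth.
- hand_in(): hands the job in, once; it reports no verdict.
The state is a dict: "clock": time; "joints": joint angles; "qvel": joint speeds; "tau": joint torques, N m; "tcp_pos": TCP position; "orientation": TCP orientation; "contact_force": force on the tool from outside, world axes, zero at the start; "moment": the same for the moment, N m; "grip_width": finger opening in m.
Only numpy, scipy, OpenCV 4.12 (cv2) and the standard library are available. Lean on these libraries where they do the work, as an engineer would, in place of code of your own. Each camera call takes 0.05 s, during which the arm holds its last target.

## Working session

There is one attempt and no reset: what is moved stays moved. The work goes in short steps, Python scripts to look and compute and a shell command to move; the robot and the scene stay as the last step left them, time stands still between calls to the robot, and variables do not carry over. Pictures are saved under pics/ and viewed, and the job is handed in when it is done.

```bash
mkdir -p pics
python3 - <<'E'
from bench import *
import cv2
o=get_obs()
for k,v in o.items(): print(k,v)
for n in ["scene","top","wrist"]:
    f=grab_frame(n); cv2.imwrite(f"pics/{n}0.png",f["image"])
    print(n,{k:v for k,v in f.items() if k!="image"})
print(finger_overhang)
E
```

```text
clock 0.0
joints [-1.24610621  0.47783494  0.02232956  1.5564488  -0.01152609  1.10927594
 -0.08312536]
qvel [ 0.00068653  0.00050897  0.00026912 -0.00158263 -0.00055359  0.0002
  0.00108903]
tau [-6.29114438e-04 -5.96469712e+01  1.60775509e+00 -2.81186771e+01
  1.24128975e-02  9.60742473e-03  1.05798583e-05]
tcp_pos [0.28296924 0.61252869 0.40370297]
orientation [-1.54583637  0.33974858 -0.33929489]
contact_force [-0.07231107 -0.04574445 -0.11731363]
moment [-0.00740563 -0.0297397  -0.01180451]
grip_width 0.08552612702457449
scene {'fx': 417.4409071248958, 'fy': 417.4409071248958, 'cx': 278.5598590902228, 'cy': 207.56326796557218, 'origin': array([ 0.13505008, -0.37953496,  0.66982683]), 'rotation': array([ 0.7609545 , -0.28355509, -0.71047633])}
top {'fx': 428.49268809089335, 'fy': 428.49268809089335, 'cx': 276.5556141131101, 'cy': 199.87036401201647, 'origin': array([0.43778191, 0.08913422, 1.01046022]), 'rotation': array([ 0.11603356, -0.07279365, -1.55668917])}
wrist {'fx': 349.06803075286376, 'fy': 349.06803075286376, 'cx': 270.70906932279877, 'cy': 206.41635251205403, 'origin': array([0.21781755, 0.64076472, 0.37249761]), 'rotation': array([-0.25535041, -0.16083028,  1.13042034])}
0.1734
```

View pics/scene0.png

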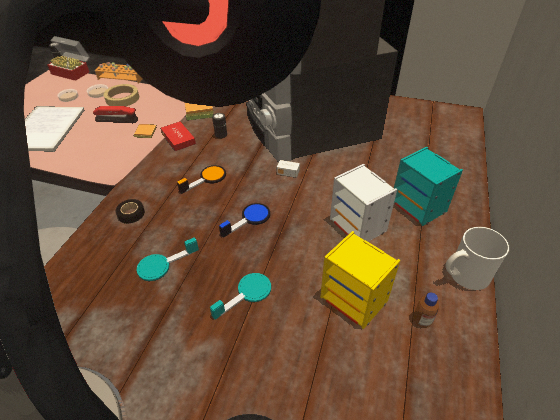

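View pics/top0.png

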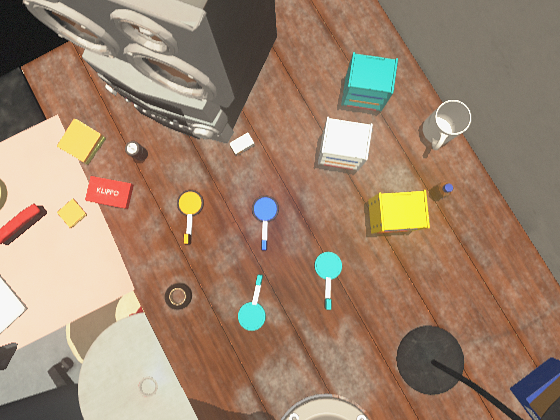

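View pics/wrist0.png

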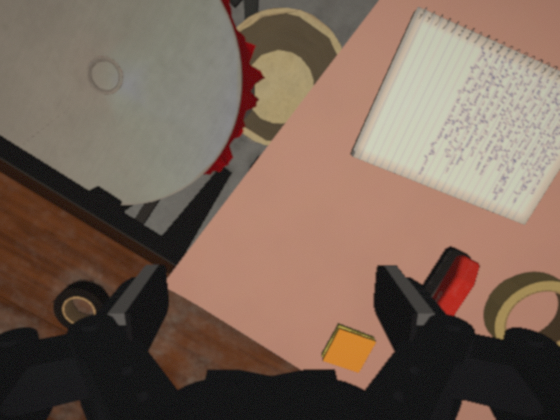

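The white rack is at about (345,143) in the top view, with its front facing down the image. The amber filter's disc is at (190,203) and its grip at (186,239). The blue filter is at (265,209). The turquoise and yellow items are decoys. Next I'll zoom in for measurement.

```bash
cat > h.py <<'E'
import numpy as np, cv2
from scipy.spatial.transform import Rotation as Ro
def ray(f,u,v):
    R=Ro.from_rotvec(f["rotation"]).as_matrix()
    return R@np.array([(u-f["cx"])/f["fx"],-(v-f["cy"])/f["fy"],-1.0])
def onz(f,u,v,z):
    d=ray(f,u,v); o=f["origin"]; return o+d*(z-o[2])/d[2]
def proj(f,p):
    R=Ro.from_rotvec(f["rotation"]).as_matrix()
    c=R.T@(np.asarray(p)-f["origin"]); return np.array([f["cx"]+f["fx"]*c[0]/-c[2], f["cy"]-f["fy"]*c[1]/-c[2]])
def crop(img,x0,y0,x1,y1,s,name):
    cv2.imwrite(name,cv2.resize(img[y0:y1,x0:x1],None,fx=s,fy=s,interpolation=cv2.INTER_CUBIC))
E
python3 - <<'E'
from h import *
from bench import get_obs
import cv2
o=get_obs(); print(Ro.from_rotvec(o["orientation"]).as_matrix().round(4))
t=cv2.imread("pics/top0.png"); s=cv2.imread("pics/scene0.png")
a=cv2.resize(t[185:255,160:230],None,fx=5.6,fy=5.6,interpolation=cv2.INTER_CUBIC)
b=cv2.resize(t[110:180,310:380],None,fx=5.6,fy=5.6,interpolation=cv2.INTER_CUBIC)
cv2.imwrite("pics/z1.png",np.hstack([a,b]))
a=cv2.resize(s[150:210,165:235],None,fx=5.6,fy=5.6,interpolation=cv2.INTER_CUBIC)
b=cv2.resize(s[160:250,325:402],None,fx=5.6*6/9,fy=5.6*6/9,interpolation=cv2.INTER_CUBIC)
h=min(a.shape[0],b.shape[0])
cv2.imwrite("pics/z2.png",np.hstack([a[:h],b[:h]]))
# color masks
for n,im in (("top",t),("scene",s)):
    hsv=cv2.cvtColor(im,cv2.COLOR_BGR2HSV)
    m=cv2.inRange(hsv,(15,170,120),(30,255,255))
    k,l,st,c=cv2.connectedComponentsWithStats(m)
    for i in range(1,k):
        if st[i,4]>8: print(n,st[i],c[i].round(2))
E
```

```text
[[ 9.078e-01 -5.000e-04  4.193e-01]
 [-4.193e-01 -1.300e-03  9.078e-01]
 [ 1.000e-04 -1.000e+00 -1.400e-03]]
top [ 369  189   61   44 1986] [399.55 211.26]
top [179 192  22  22 402] [189.59 202.6 ]
top [184 234   4  10  36] [185.33 238.78]
scene [ 96  63  42  18 367] [116.58  72.61]
scene [185 103  28  10 169] [196.17 107.35]
scene [135 125  21  10 162] [144.9  129.45]
scene [202 166  22  14 245] [212.57 172.73]
scene [177 178  10   6  31] [181.61 180.39]
scene [411 200  11   8  12] [416.   203.42]
scene [343 216  15  14  30] [350.47 222.9 ]
scene [ 321  231   80   98 4538] [358.64 277.13]
```

View pics/z1.png

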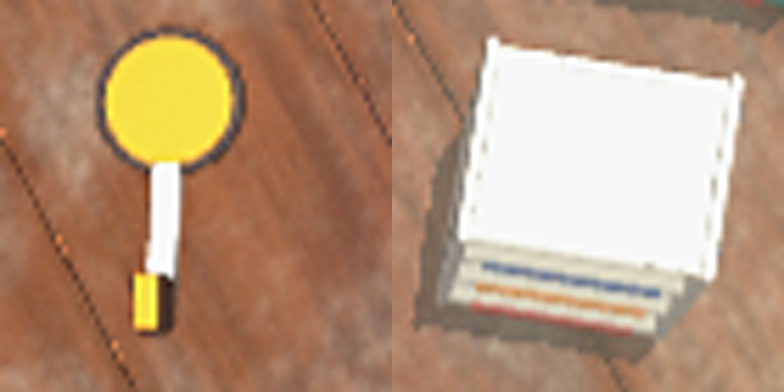

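View pics/z2.png

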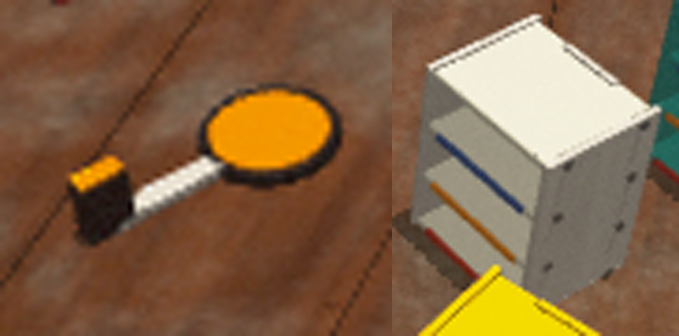

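```bash
cat > fit.py <<'E'
from h import *
from bench import grab_frame
from scipy.optimize import least_squares
F={n:grab_frame(n) for n in("top","scene")}
T=lambda x,y:(310+(x-392)/5.6,110+y/5.6)
S=lambda x,y:(325+(x-392)/3.733,160+y/3.733)
L=[(40,49),(40,-49),(-40,-49),(-40,49)] # RL RR FR FL
tp=[T(492,40),T(740,77),T(713,275),T(462,240)]
sp=[S(538,17),S(658,110),S(547,167),S(430,67)]
def res(p,use):
    c,s=np.cos(p[2]),np.sin(p[2]);r=[]
    for n,px in (("top",tp),("scene",sp)):
        if n not in use: continue
        for (a,b),q in zip(L,px):
            P=[p[0]+(c*a-s*b)/1e3,p[1]+(s*a+c*b)/1e3,.122]
            r+=list(proj(F[n],P)-np.array(q))
    return np.array(r)
for use in (["top"],["scene"],["top","scene"]):
    R=least_squares(res,[.55,-.1,0],args=(use,)); print(use,R.x.round(4),R.fun.round(1))
print([onz(F["top"],*q,.122).round(3) for q in tp])
g=onz(F["top"],185.33,238.78,.032); d=onz(F["top"],189.59,202.6,.006)
g2=onz(F["scene"],181.61,180.39,.032); d2=onz(F["scene"],212.57,172.73,.006)
for a,b in((g,d),(g2,d2)):
    v=b-a;print("grip",a.round(4),"disc",b.round(4),np.hypot(*v[:2]).round(4),"yaw",np.arctan2(v[1],v[0]).round(4))
for q in [(265,209)]: print("blue disc",onz(F["top"],*q,.006))
E
python3 fit.py
```

```text
['top'] [ 0.6784 -0.0338 -0.1425] [-0.7 -0.5  0.8 -0.5  0.7  0.7 -0.8  0.2]
['scene'] [ 0.6783 -0.0332 -0.1712] [-0.  -1.   1.4  0.2 -0.1  0.9 -1.3 -0.6]
['top', 'scene'] [ 0.6783 -0.0335 -0.1557] [-0.6 -0.7  0.8 -0.1  0.2  1.1 -1.1 -0.1 -0.4 -1.   1.6  0.   0.6  1.
 -1.3 -0.2]
[array([0.724, 0.007, 0.122]), array([ 0.71 , -0.086,  0.122]), array([ 0.633, -0.075,  0.122]), array([0.646, 0.019, 0.122])]
grip [0.4642 0.3246 0.032 ] disc [0.5505 0.3241 0.006 ] 0.0864 yaw -0.0063
grip [0.4655 0.3263 0.032 ] disc [0.5512 0.3264 0.006 ] 0.0857 yaw 0.0015
blue disc [0.53722726 0.14466025 0.006     ]
```

```bash
python3 -m jog '[[[28.56,0,-18.43],-0.433,-1],[[28.56,0,-18.43],-0.433,-1],[[28.56,0,-18.43],-0.433,-1],[[28.56,0,-18.43],-0.433,-1],[[28.56,8,-18.43],-0.433,-1],[[28.56,8,-18.43],-0.433,-1],[[28.56,8,-18.43],-0.433,-1],[[28.56,8,-18.43],-0.433,-1],[[28.56,8,-18.43],-0.433,-1],[[28.56,8,-18.43],-0.433,-1]]'
cat > w.py <<'E'
import sys
from h import *
from bench import *
tag=sys.argv[1]
for n in sys.argv[2:]:
    f=grab_frame(n); cv2.imwrite(f"pics/{n}_{tag}.png",f["image"]); np.save(f"pics/{n}_{tag}.npy",f,allow_pickle=True)
o=get_obs(); R=Ro.from_rotvec(o["orientation"]).as_matrix()
print(o["clock"],o["tcp_pos"].round(4),o["grip_width"],np.round(o["contact_force"],1),np.round(o["joints"],2)); print(R.round(4))
E
python3 w.py 1 wrist top
```

```text
clock: 1.5
tcp_pos: [0.4646, 0.3269, 0.3255]
orientation: [-1.569, -0.003, 0.001]
contact_force: [0.5, 0.9, -0.5]
grip_width: 0.0854
1.6 [0.4647 0.3264 0.3252] 0.08533903135135444 [0.  0.3 0.4] [-0.74  0.39  0.02  1.89 -0.01  0.86  0.86]
[[ 1.0e+00  6.0e-04 -1.4e-03]
 [ 1.4e-03  8.0e-04  1.0e+00]
 [ 6.0e-04 -1.0e+00  8.0e-04]]
```

View pics/wrist_1.png

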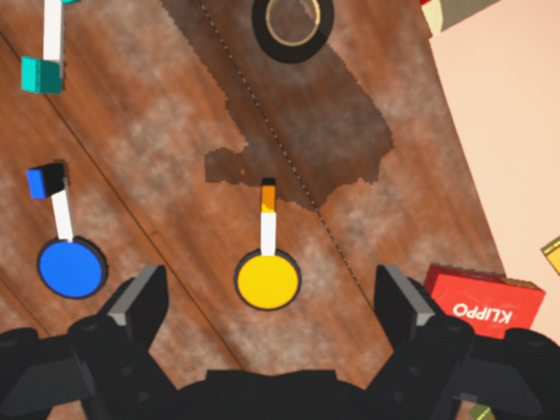

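View pics/top_1.png

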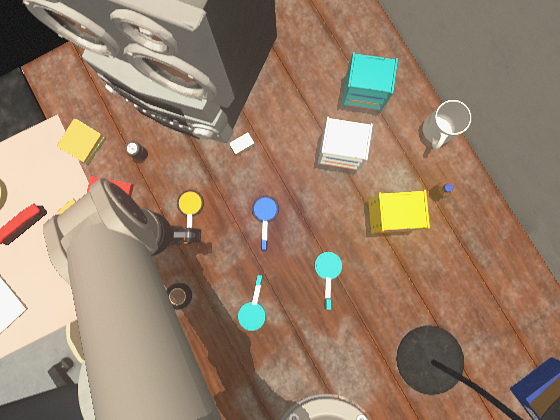

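The wrist view shows the amber grip top at about (268,198), the bar and the disc at (268,280), so the yaw is near 0. I'll measure it.

Run:
```python
from h import *
f=np.load("pics/wrist_1.npy",allow_pickle=True).item(); im=f["image"]
hsv=cv2.cvtColor(im,cv2.COLOR_BGR2HSV)
m=cv2.inRange(hsv,(12,170,90),(30,255,255))
k,l,st,c=cv2.connectedComponentsWithStats(m)
pts={}
for i in range(1,k):
    if st[i,4]>60: print(st[i],c[i].round(2),[onz(f,*c[i],z).round(4) for z in(.006,.032)])
print(f["origin"],Ro.from_rotvec(f["rotation"]).as_matrix().round(3))
```

```text
[261 185  15  27 399] [268.   198.13] [array([0.4704, 0.3232, 0.006 ]), array([0.4634, 0.3234, 0.032 ])]
[546 245  14  29 217] [554.65 257.92] [array([0.5256, 0.5812, 0.006 ]), array([0.5136, 0.5581, 0.032 ])]
[ 237  255   61   54 2585] [267.3  281.34] [array([0.5495, 0.3226, 0.006 ]), array([0.5354, 0.3228, 0.032 ])]
[502 278  34  10 103] [518.2  282.53] [array([0.5503, 0.5534, 0.006 ]), array([0.5361, 0.5328, 0.032 ])]
[0.39292485 0.32511127 0.29412927] [[-0.002 -0.959 -0.283]
 [ 1.    -0.002 -0.001]
 [ 0.001 -0.283  0.959]]
```

```bash
python3 -m jog '[[[-0.05,4,-0.2],0,-1],[[-0.05,8,-0.2],0,-1],[[-0.05,11,-0.2],0,-1],[[-0.05,13,-0.2],0,-1],[[-0.05,14.3,-0.2],0,-1],[[-0.05,14.3,-0.2],0,-1],[[-0.05,14.3,-0.2],0,-1]]' 40
python3 w.py 2 wrist
```

```text
clock: 2.48
tcp_pos: [0.4649, 0.324, 0.1825]
orientation: [-1.57, -0.001, -0.001]
contact_force: [0.4, -0.5, 0.5]
grip_width: 0.0861
2.525 [0.465  0.324  0.1826] 0.08570528265533546 [ 0.1 -0.2 -0.4] [-0.73  0.6   0.01  1.97 -0.01  0.57  0.86]
[[ 1.0e+00  1.3e-03 -2.0e-04]
 [ 2.0e-04  1.1e-03  1.0e+00]
 [ 1.3e-03 -1.0e+00  1.1e-03]]
```

View pics/wrist_2.png

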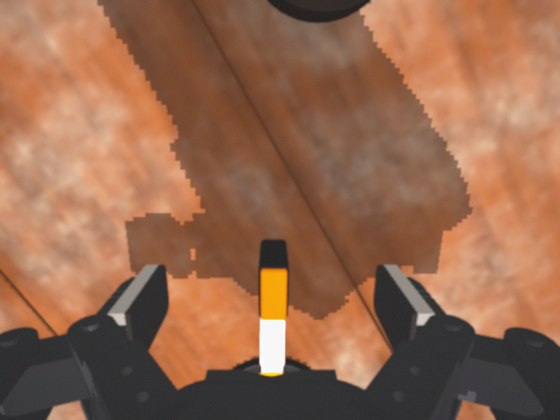

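The block is centred between the pads at column 273. I'll lower the last 2–3 mm and close.

```bash
python3 -m jog '[[[0,0.25,0],0,-1],[[0,0.25,0],0,0.3],[[0,0.25,0],0,1],[[0,0.25,0],0,1],[[0,0.25,0],0,1],[[0,0.25,0],0,1],[[0,0.25,0],0,1],[[0,0.25,0],0,1],[[0,0.25,0],0,1]]' 40
python3 w.py 3 wrist
```

```text
clock: 3.65
tcp_pos: [0.4646, 0.3238, 0.1793]
orientation: [-1.57, -0.0, 0.0]
contact_force: [-0.8, 0.3, 2.6]
grip_width: 0.0116
3.7 [0.4646 0.3238 0.1793] 0.011168731314003044 [-0.5  0.8  2.6] [-0.73  0.61  0.01  1.97 -0.01  0.57  0.86]
[[ 1.e+00  3.e-04 -2.e-04]
 [ 2.e-04  3.e-04  1.e+00]
 [ 3.e-04 -1.e+00  3.e-04]]
```

View pics/wrist_3.png

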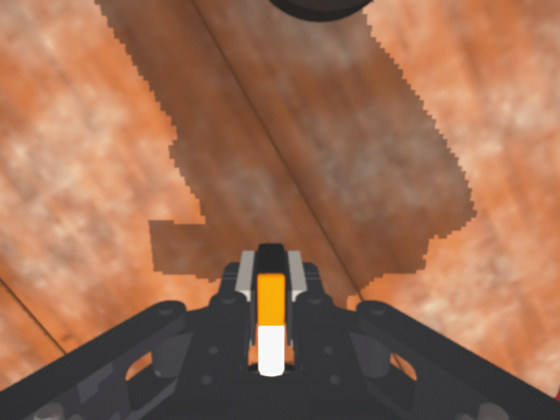

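Gripped: width is 11.2 mm, and the part's underside is at z≈0 with the TCP at 0.1793. Next I'll lift and carry it to a point in front of the rack.

```bash
python3 -m jog '[[[0,-1,0],0,1],[[0,-3,0],0,1],[[0,-6,0],0,1],[[0,-9,0],0,1],[[0.3,-10,-2],0,1],[[0.6,-10,-5],0,1],[[1,-10,-9],0.03,1],[[1.5,-10,-13],0.06,1],[[2,-10,-17],0.09,1],[[2.4,-10,-21],0.12,1]]' 60
python3 -m jog '[[[0.3,0,-4],0.03,1],[[0.6,0,-7],0.03,1],[[0.9,0.5,-10],0.03,1],[[1.2,2,-11.7],0.03,1],[[1.2,3.5,-12],0.03,1],[[1.2,4.5,-12],0.03,1],[[1.2,4.5,-12],0.03,1],[[1.2,4.5,-12],0.03,1]]'
python3 w.py 4 wrist top scene
```

```text
clock: 4.95
tcp_pos: [0.4879, 0.1105, 0.2785]
orientation: [-1.57, 0.097, -0.095]
contact_force: [1.1, 0.0, 0.4]
grip_width: 0.0107
clock: 5.95
tcp_pos: [0.4863, -0.0062, 0.2343]
orientation: [-1.567, 0.116, -0.117]
contact_force: [0.3, -0.4, -1.3]
grip_width: 0.0105
6.1 [ 0.4864 -0.0065  0.2346] 0.01117359442823169 [-0.2  0.2 -0.9] [-0.2   0.42  0.11  2.14 -0.08  0.58  1.38]
[[ 9.889e-01  9.000e-04  1.486e-01]
 [-1.486e-01  2.000e-04  9.889e-01]
 [ 9.000e-04 -1.000e+00  4.000e-04]]
```

View pics/wrist_4.png

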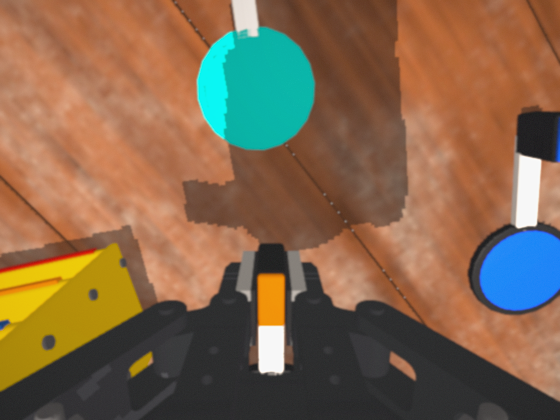

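View pics/top_4.png

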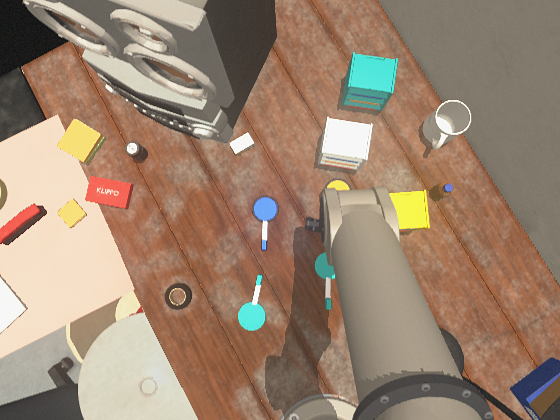

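View pics/scene_4.png

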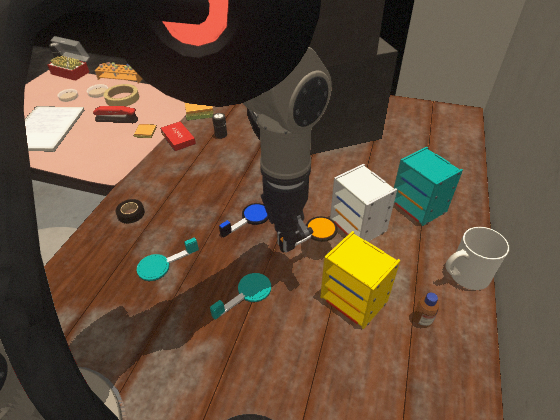

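In the scene view the disc at (321,228) is level and in front of the white rack, and the grip hasn't slipped. I'll refine the rack pose with edge fitting before inserting.

```bash
cat > edge.py <<'E'
from h import *
from scipy.optimize import least_squares
from scipy.ndimage import map_coordinates
from bench import grab_frame
F={n:np.load(f"pics/{n}_4.npy",allow_pickle=True).item() for n in("top","scene")}
I={n:cv2.GaussianBlur(cv2.imread(f"pics/{n}0.png").astype(np.float32),(0,0),.7).mean(2) for n in F}
C={"RL":(40,49,122),"RR":(40,-49,122),"FR":(-40,-49,122),"FL":(-40,49,122),"FRb":(-40,-49,40),"RRb":(40,-49,40),"FLb":(-40,49,40)}
E={"top":[("RL","RR"),("RL","FL"),("RR","FR")],"scene":[("RL","RR"),("RL","FL"),("RR","FR"),("FR","FRb")]}
def W(p,k):
    a,b,z=C[k];c,s=np.cos(p[2]),np.sin(p[2]);return np.array([p[0]+(c*a-s*b)/1e3,p[1]+(s*a+c*b)/1e3,z/1e3])
def meas(p,rng):
    M=[]
    for n in E:
        for a,b in E[n]:
            A,B=W(p,a),W(p,b)
            q0,q1=proj(F[n],A),proj(F[n],B); t=(q1-q0)/np.linalg.norm(q1-q0); nn=np.array([-t[1],t[0]])
            for s in np.linspace(.12,.88,14):
                q=proj(F[n],A+(B-A)*s); d=np.arange(-rng,rng+.01,.25)
                P=q+d[:,None]*nn
                g=np.abs(np.gradient(map_coordinates(I[n],[P[:,1],P[:,0]],order=1)))
                i=g.argmax()
                if g[i]<4: continue
                M.append((n,a,b,s,q+nn*d[i],nn))
    return M
def res(p,M,use):
    return [ (proj(F[n],W(p,a)+(W(p,b)-W(p,a))*s)-q)@nn for n,a,b,s,q,nn in M if n in use]
p=np.array([.678,-.0335,-.15])
for r in (4,3,2.5,2): 
    M=meas(p,r); S=least_squares(res,p,args=(M,("top","scene")),loss="soft_l1",f_scale=.4); p=S.x; print(p.round(4),np.abs(S.fun).mean().round(2),len(M))
for u in("top","scene"):
    q=least_squares(res,p,args=(M,(u,)),loss="soft_l1",f_scale=.4); print(u,q.x.round(4),np.abs(q.fun).mean().round(2))
for n,a,b in sorted({m[:3] for m in M}): print(n,a,b,np.round([ (proj(F[n],W(p,a)+(W(p,b)-W(p,a))*m[3])-m[4])@m[5] for m in M if m[:3]==(n,a,b)],1))
E
python3 edge.py
python3 - <<'E'
from h import *
f=np.load("pics/scene_4.npy",allow_pickle=True).item()
hsv=cv2.cvtColor(f["image"],cv2.COLOR_BGR2HSV);m=cv2.inRange(hsv,(10,170,120),(22,255,255))
k,l,st,c=cv2.connectedComponentsWithStats(m)
for i in range(1,k):
    if st[i,4]>60: print(st[i],c[i].round(1),onz(f,*c[i],.061).round(4))
crop(f["image"],260,150,410,260,5,"pics/z4.png")
E
```

```text
[ 0.6762 -0.0314 -0.1777] 0.27 95
[ 0.6761 -0.0314 -0.1784] 0.3 95
[ 0.6761 -0.0314 -0.1777] 0.29 95
[ 0.6762 -0.0314 -0.1788] 0.27 95
top [ 0.6767 -0.032  -0.1561] 0.15
scene [ 0.6757 -0.0308 -0.1732] 0.18
scene FR FRb [-0.5  0.   0.  -0.5 -0.5 -0.5 -0.2 -0.2 -0.2 -0.2 -0.2]
scene RL FL [-0.5 -0.3 -0.  -0.3 -0.  -0.3 -0.2 -0.2 -0.2  0.   0.   0.   0.   0. ]
scene RL RR [-0.8 -0.8 -0.5 -0.3 -0.   0.2  0.2  0.2  0.2  0.2 -0.5 -0.  -0.2 -0.2]
scene RR FR [-0.5 -0.  -0.3 -0.3 -0.3 -0.2 -0.2 -0.2 -0.2 -0.2 -0.2  0.   0.3  0. ]
top RL FL [-0.  -0.   0.2 -0.  -0.   0.5  0.   0.5  0.5  0.3  0.5  0.8  0.5  0.8]
top RL RR [-0.3  0.2  0.2 -0.   0.2 -0.   0.2 -0.   0.5  0.7  0.5  0.5  0.5  0.8]
top RR FR [-0.3  0.2 -0.3  0.2  0.2  0.   0.3  0.3  0.   0.3  0.5  0.3  0.5  0.5]
[ 95  63  47  19 398] [116.5  72.8] [0.5892 0.8727 0.061 ]
[186 103  27  11 183] [196.9 107.8] [0.6519 0.5252 0.061 ]
[135 124  21  12 155] [145.  129.5] [0.4937 0.5308 0.061 ]
[308 218  27  20 421] [321.7 227.3] [ 0.5732 -0.0187  0.061 ]
[327 287  34  26 126] [343.6 299.9] [ 0.4778 -0.1588  0.061 ]
[419 296  20  15  95] [427.9 304.8] [ 0.5731 -0.2614  0.061 ]
[215 309  17  26  90] [221.6 324.2] [ 0.2987 -0.0537  0.061 ]
```

View pics/z4.png

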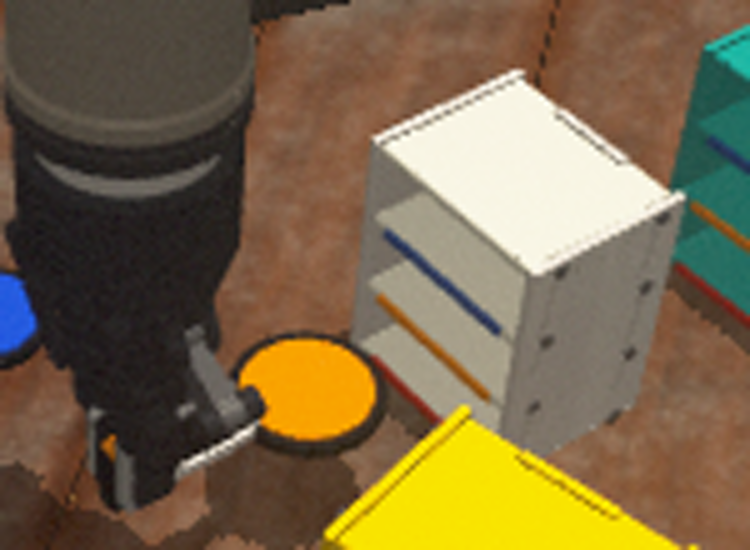

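```bash
python3 -m jog '[[[0,0.3,0.3],0.014,1],[[0,0.3,0.57],0.014,1],[[0,0.3,0.57],0.014,1],[[0,0.3,0.57],0.014,1]]'
python3 -m jog '[[[1,0,0],0,1],[[2.5,0,0],0,1],[[4,0,0],0,1],[[4,0,0],0,1],[[4,0,0],0,1]]'
python3 w.py 5 top scene
```

```text
clock: 6.6
tcp_pos: [0.487, -0.0012, 0.2312]
orientation: [-1.567, 0.129, -0.129]
contact_force: [0.1, 0.8, -1.3]
grip_width: 0.0107
clock: 7.22
tcp_pos: [0.5263, -0.0079, 0.2309]
orientation: [-1.567, 0.129, -0.128]
contact_force: [-0.7, 0.1, -0.6]
grip_width: 0.0109
7.325 [ 0.526  -0.0078  0.231 ] 0.010410934806543502 [0.2 0.2 0.2] [-0.19  0.48  0.11  2.05 -0.09  0.62  1.38]
[[ 9.866e-01 -9.000e-04  1.631e-01]
 [-1.631e-01  0.000e+00  9.866e-01]
 [-9.000e-04 -1.000e+00 -1.000e-04]]
```

Run:
```python
from h import *
a=cv2.imread("pics/scene_5.png")[150:270,260:410];b=cv2.imread("pics/top_5.png")[110:230,290:420]
cv2.imwrite("pics/z5.png",np.hstack([cv2.resize(i,None,fx=2.8,fy=2.8,interpolation=2) for i in(a,b)]))
```

```text
(no output)
```

View pics/z5.png

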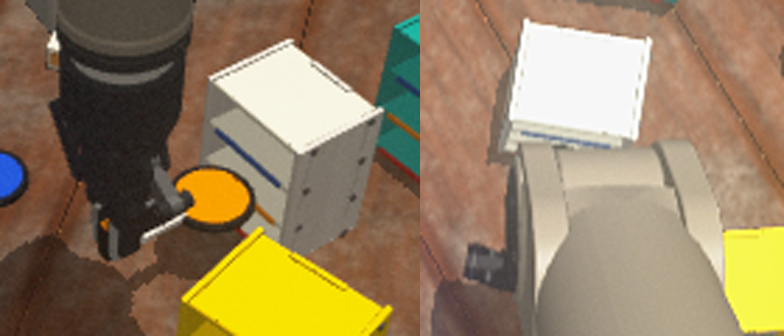

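The disc is level between the blue shelf and the amber strip, at the slot mouth. Inserting most of the way.

```bash
python3 -m jog '[[[1,0,0],0,1],[[2,0,0],0,1],[[3,0,0],0,1],[[4,0,0],0,1],[[5,0,0],0,1],[[5.5,0,0],0,1],[[5.5,0,0],0,1]]'
python3 w.py 6 top scene
python3 - <<'E'
from h import *
a=cv2.imread("pics/scene_6.png")[150:270,260:410];b=cv2.imread("pics/top_6.png")[110:230,290:420]
cv2.imwrite("pics/z6.png",np.hstack([cv2.resize(i,None,fx=2.8,fy=2.8,interpolation=2) for i in(a,b)]))
E
```

```text
clock: 8.2
tcp_pos: [0.581, -0.0168, 0.2311]
orientation: [-1.567, 0.129, -0.129]
contact_force: [-1.3, 0.4, -0.2]
grip_width: 0.0109
8.3 [ 0.5805 -0.0167  0.2311] 0.010886982064008434 [ 0.4 -0.5 -0.2] [-0.17  0.54  0.11  1.92 -0.09  0.68  1.41]
[[ 9.866e-01 -6.000e-04  1.630e-01]
 [-1.630e-01  1.000e-04  9.866e-01]
 [-6.000e-04 -1.000e+00 -0.000e+00]]
```

View pics/z6.png

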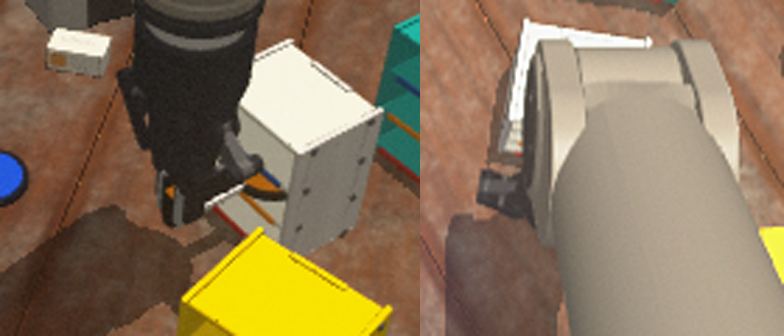

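```bash
python3 -m jog '[[[0,0.3,0],0,1],[[0,0.5,0],0,1],[[0.5,0.5,0],0,1],[[0.9,0.5,0],0,1],[[1.0,0.5,0],0,1],[[1.0,0.5,0],0,1]]'
python3 -m jog '[[[0.1,0,0],0,1],[[0.15,0,0],0,1],[[0.15,0,0],0,1]]'
python3 -m jog '[[[0.1,0,0],0,1],[[0.1,0,0],0,1]]'
python3 -c "
from bench import *;o=get_obs();print(o['contact_force'],o['tcp_pos'])"
```

```text
clock: 9.05
tcp_pos: [0.5907, -0.0184, 0.2262]
orientation: [-1.567, 0.129, -0.129]
contact_force: [0.4, -0.6, -0.9]
grip_width: 0.0109
clock: 9.43
tcp_pos: [0.5921, -0.0186, 0.2262]
orientation: [-1.567, 0.129, -0.129]
contact_force: [-0.7, -0.5, 0.8]
grip_width: 0.0109
clock: 9.68
tcp_pos: [0.5932, -0.0188, 0.2262]
orientation: [-1.567, 0.129, -0.129]
contact_force: [-0.3, 0.2, -1.4]
grip_width: 0.0109
[-0.27848485  0.20235989 -1.4184405 ] [ 0.59315667 -0.01877501  0.22621484]
```

```bash
for i in 1; do python3 -m jog '[[[0.1,0,0],0,1],[[0.1,0,0],0,1]]' | grep -E "tcp|force"; done
python3 -m jog '[[[0.1,0,0],0,1],[[0.1,0,0],0,1]]' | grep -E "tcp|force"
```

```text
tcp_pos: [0.5941, -0.019, 0.2262]
contact_force: [0.6, 0.5, -0.8]
tcp_pos: [0.5946, -0.019, 0.226]
contact_force: [-2.5, 0.4, 1.1]
```

```bash
python3 -m jog '[[[0.08,0,0],0,1],[[0.08,0,0],0,1]]' | grep -E "tcp|force"; python3 w.py 7 scene wrist
```

```text
tcp_pos: [0.5948, -0.0191, 0.2258]
contact_force: [-6.7, 1.0, 3.6]
10.525 [ 0.5948 -0.0191  0.2259] 0.010893582371377634 [-6.9  0.1  2.3] [-0.16  0.57  0.11  1.89 -0.1   0.69  1.42]
[[ 9.866e-01 -3.000e-03  1.629e-01]
 [-1.629e-01  3.000e-04  9.866e-01]
 [-3.000e-03 -1.000e+00 -2.000e-04]]
```

Run:
```python
from h import *
a=cv2.imread("pics/scene_7.png")[150:270,260:410];b=cv2.imread("pics/wrist_7.png")[180:420,120:420]
cv2.imwrite("pics/z7.png",np.hstack([cv2.resize(a,(420,336),interpolation=2),cv2.resize(b,(372,336),interpolation=2)]))
```

```text
(no output)
```

View pics/z7.png

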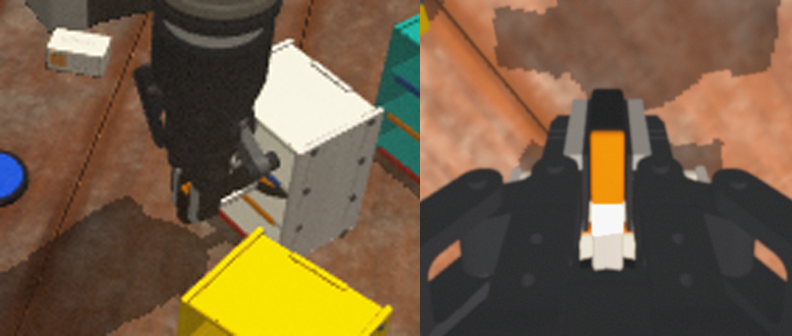

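The −7 N reaction along the slot at the predicted depth (disc centre at about +2 mm) shows the disc is at the stop. I'll ease off about 1.5 mm, then lower to the floor.

```bash
python3 -m jog '[[[-0.15,0,0],0,1],[[-0.15,0.1,0],0,1],[[-0.15,0.2,0],0,1],[[-0.15,0.2,0],0,1]]' | grep -E "tcp|force"
python3 -m jog '[[[0,0.08,0],0,1],[[0,0.08,0],0,1]]' | grep -E "tcp|force"
python3 -m jog '[[[0,0.06,0],0,1],[[0,0.06,0],0,1]]' | grep -E "tcp|force"
```

```text
tcp_pos: [0.5943, -0.019, 0.224]
contact_force: [-2.5, 1.1, -0.0]
tcp_pos: [0.5944, -0.019, 0.2234]
contact_force: [-3.2, 0.4, 0.8]
tcp_pos: [0.5943, -0.019, 0.2232]
contact_force: [-5.4, 0.9, 5.6]
```

```bash
python3 -m jog '[[[-0.06,-0.03,0],0,1],[[-0.06,-0.03,0],0,1]]' | grep -E "tcp|force"
python3 -m jog '[[[0,0,0],0,0.6],[[0,0,0],0,0.4],[[0,0,0],0,0.2],[[0,0,0],0,0.2],[[0,0,0],0,0.2]]'
python3 w.py 8 scene wrist
python3 - <<'E'
from h import *
a=cv2.imread("pics/scene_8.png")[150:270,260:410];b=cv2.imread("pics/wrist_8.png")[180:420,120:420]
cv2.imwrite("pics/z8.png",np.hstack([cv2.resize(a,(420,336),interpolation=2),cv2.resize(b,(372,336),interpolation=2)]))
E
```

```text
tcp_pos: [0.5941, -0.0189, 0.2233]
contact_force: [-2.0, 0.2, 1.4]
clock: 12.4
tcp_pos: [0.5938, -0.0189, 0.2231]
orientation: [-1.567, 0.129, -0.129]
contact_force: [-0.2, 0.2, -0.3]
grip_width: 0.0338
12.5 [ 0.5938 -0.0188  0.2231] 0.03409429317650837 [0.1 0.  0. ] [-0.16  0.57  0.11  1.89 -0.1   0.68  1.42]
[[ 9.866e-01  1.000e-04  1.630e-01]
 [-1.630e-01  0.000e+00  9.866e-01]
 [ 0.000e+00 -1.000e+00  0.000e+00]]
```

View pics/z8.png

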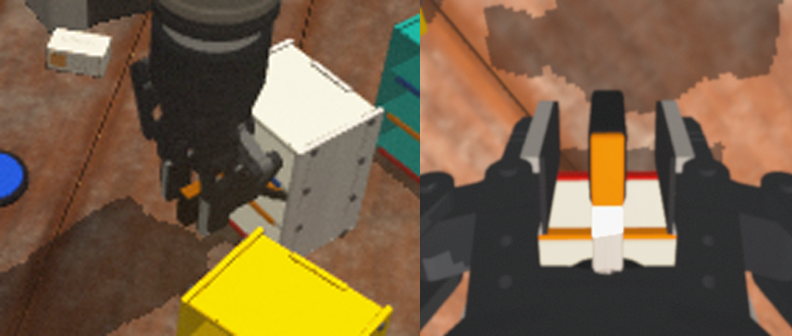

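Released. In the wrist view the handle lies perpendicular to the amber strip, over the middle shelf, and the pads are clear of the block. Retreating straight up, then back.

```bash
python3 -m jog '[[[0,-0.5,0],0,0.2],[[0,-2,0],0,0.2],[[0,-4,0],0,0.2],[[0,-7,0],0,0.2],[[-2,-10,0],0,0.2],[[-6,-10,0],0,0.2],[[-10,-10,0],0,0.2],[[-12,-10,0],0,0.2],[[-12,-10,0],0,0.2],[[-12,-10,0],0,0.2]]'
python3 -m jog '[[[0,0,4],0,-0.2],[[0,0,9],0,-0.2],[[0,0,14],0,-0.2],[[0,0,18],0,-0.2],[[0,0,18],0,-0.2],[[0,0,18],0,-0.2]]'
python3 w.py 9 scene wrist top
python3 - <<'E'
from h import *
a=cv2.imread("pics/scene_9.png")[150:270,260:410];b=cv2.imread("pics/top_9.png")[100:250,230:400]
cv2.imwrite("pics/z9.png",np.hstack([cv2.resize(a,(420,336),interpolation=2),cv2.resize(b,(380,336),interpolation=2)]))
E
```

```text
clock: 13.75
tcp_pos: [0.4763, 0.0006, 0.324]
orientation: [-1.567, 0.127, -0.13]
contact_force: [0.2, 0.1, 0.5]
grip_width: 0.0345
clock: 14.5
tcp_pos: [0.5053, 0.1776, 0.3229]
orientation: [-1.568, 0.129, -0.129]
contact_force: [-0.1, 0.5, -0.3]
grip_width: 0.0513
14.65 [0.505  0.1768 0.3231] 0.051034023641573355 [-0.5 -0.7 -1.5] [-0.5   0.35  0.05  1.97 -0.02  0.83  0.97]
[[ 9.862e-01 -0.000e+00  1.654e-01]
 [-1.654e-01 -6.000e-04  9.862e-01]
 [ 1.000e-04 -1.000e+00 -6.000e-04]]
```

View pics/z9.png

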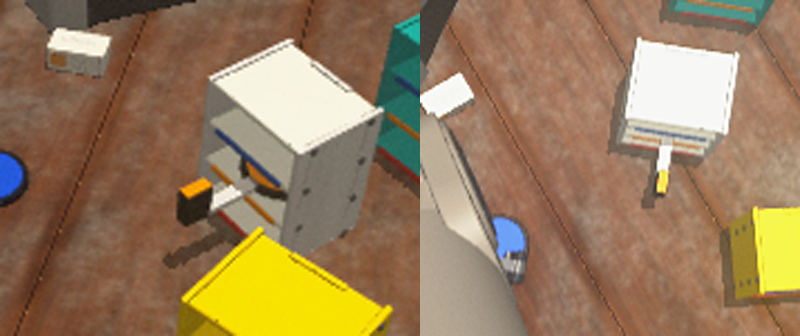

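View pics/scene_9.png

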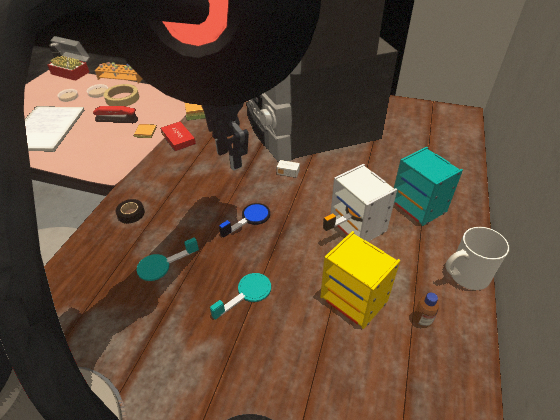

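Run:
```python
from h import *
rk={"top":(.6767,-.032,-.1561),"scene":(.6757,-.0308,-.1732)}
for n in rk:
    f=np.load(f"pics/{n}_9.npy",allow_pickle=True).item()
    hsv=cv2.cvtColor(f["image"],cv2.COLOR_BGR2HSV);m=cv2.inRange(hsv,(12,150,100),(30,255,255))
    k,l,st,c=cv2.connectedComponentsWithStats(m)
    for i in range(1,k):
        if 15<st[i,4]<120:
            P=onz(f,*c[i],.076); x,y,a=rk[n]; d=P[:2]-[x,y]
            if np.hypot(*d)<.15: print(n,c[i].round(1),st[i,4],P.round(4),"along",d@[np.cos(a),np.sin(a)],"lat",d@[-np.sin(a),np.cos(a)])
    m=cv2.inRange(hsv,(105,150,100),(125,255,255)); k,l,st,c=cv2.connectedComponentsWithStats(m)
    print("blue now",[c[i].round(1) for i in range(1,k) if st[i,4]>100])
    i0=cv2.cvtColor(cv2.imread(f"pics/{n}0.png"),cv2.COLOR_BGR2HSV);m=cv2.inRange(i0,(105,150,100),(125,255,255)); k,l,st,c=cv2.connectedComponentsWithStats(m)
    print("blue start",[c[i].round(1) for i in range(1,k) if st[i,4]>100])
```

```text
top [338.1 180.6] 42 [ 0.5948 -0.0193  0.076 ] along -0.08292324538592144 lat -0.0002014542594457687
blue now []
blue start []
scene [410.3 199.7] 50 [ 0.7512 -0.0998  0.076 ] along 0.08624996139400207 lat -0.05495663829039168
scene [352.4 213.1] 33 [ 0.6352 -0.0432  0.076 ] along -0.03777289749316672 lat -0.019243997869390895
scene [329.6 216.7] 51 [ 0.5946 -0.0189  0.076 ] along -0.0819601151237188 lat -0.0022621349394809144
scene [352.5 224.9] 23 [ 0.6105 -0.0643  0.076 ] along -0.05841416640955483 lat -0.04425690133437023
scene [415.6 244.3] 32 [ 0.6571 -0.1764  0.076 ] along 0.006754465985576481 lat -0.1465856631769346
blue now [array([255.7, 212.3])]
blue start [array([255.7, 212.3])]
```

Both views put the grip 82–83 mm in front of the slot point and within 2 mm of the centre line, so the disc is at the stop. The blue filter hasn't moved. Handing in.

```bash
python3 -c "
from bench import *; print(hand_in())"
```

```text
the job is handed in; nothing more can be done
None
```

The amber filter is in the middle slot, resting on its floor and pushed in to the stop, and the job is handed in. I took it by its grip block, carried it level to the rack and slid it in until about 7 N came back along the slot. Then I eased off, lowered it until the floor took the load, let go and backed away. The clock stood at about 14.7 s of the 35 s allowed.

**Last checks**
- **Depth:** the top view puts the grip block 83 mm in front of the slot point and the scene view 82 mm. That puts the disc centre 2 to 3 mm past the point. The specified range is 0 to 2 mm and the stop allows +2, so I take the excess as calibration error.
- **Sideways and direction:** the block is within about 2 mm of the slot's centre line. By eye the handle points straight out, square to the amber strip. The two cameras disagreed by about 1° on the rack's heading, so I used a value in between.
- **Height:** the floor took the load at the expected tool height (0.2232 m against 0.2233 m predicted).
- **Blue filter:** its pixel position in the scene view is unchanged from the start. My colour check did not pick it up in the top view, so only one camera confirms this.
- **Robot:** at the end the gripper was well clear of everything. The largest force at the end of any move was about 8 N.

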